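# Clip the imame's snap hook onto the threading eye

### The job

Pick up the snap hook that has the long four-sided brass head piece (the imame) and clip it onto the upright of the fixed brass eye that is nearer the robot: push its sprung gate against that upright until the upright is inside the hook and the gate has snapped shut behind it. Leave the clip lying flat on the shelf, clipped on, and leave the other, round-ended clip where it lies.

Things in the scene. Friction and masses are not known exactly. Their poses are not given: they have to be found in the camera images.
- clip: Snap hook to use, lying flat, 220 g. Origin: on the shelf under the centre of its brass block (the grip: 48 mm in x, 20 wide, 20 high); +x to the mouth, +z up. A finial reaches back to x = -57 mm. The steel hook in front is a flat U, 12 high, 50 wide: closed end's inner face at x = 40 mm, arms to x = 90, inner faces at y = +18 and -18. Mouth: y = -10 (fixed nose) to +18 at x = 87.
- clip_gate (a joint): Angle of the clip's sprung gate, rad: 0 shut, up to 1.5 pressed inward (to -x of the clip). A dark 6 mm bar along y across the mouth, 6 mm above the shelf, pinned at x = 87, y = +18 mm of the clip, 28 mm long; takes 1 to 3 N and springs back. It snaps shut behind the upright once that, entering at y = -2 to +6 mm, has come to x = 52 mm or less in the clip's frame (43 mm: end stop).
- eye: Fixed brass eye: an arch of 7 mm round rod standing on the shelf, 45 mm high, 38 mm free under it. Origin: at shelf level on the centre line of the upright nearer the robot. +x runs along the arch, away from the robot, to the second upright at 62 mm; +z up. Clip on by moving the clip along this +x, its two arms passing either side of the arch.
- spare_clip: The other clip, not to be used: same steel hook, but instead of the long block a short round brass drum, 34 mm across and 20 high. Origin on the shelf, 12 mm behind the drum's centre; +x to its mouth.
There are look-alikes about, which are no part of the job. What is shaped like the clip but red is not meant. What is shaped like the eye but blue is not meant.

How it is judged:
At the end, for the whole second after the job is handed in: The eye's near upright stands inside the hook (38 to 84 mm ahead of the clip's origin, within 19 mm of its middle line), the gate is shut (under 0.15 rad), and the clip lies flat on the shelf (within 8 mm in height, 0.15 rad) and at rest (x of eye in the frame of clip between 0.038 and 0.084 m and y of eye in the frame of clip between -0.019 and 0.019 m and value of joint clip_gate below 0.15 rad and height (world z) of clip below 0.008 m and angle between clip's own z axis and vertical below 0.15 rad and linear speed of clip below 0.02 m/s); the robot touches nothing.
It fails at once if the round-ended clip is shifted by more than 20 mm (distance of spare_clip from where it was at the start of the episode above 0.02 m).
It also fails if it takes over 38 s, if anything falls off the work surface, if the arm or the gripper's body presses on something with over 40 N, if the wrist force passes 120 N, or if a joint passes its speed limit or range.

### The arm

A 7-joint arm with a two-finger parallel gripper is mounted at the origin on the work surface. World frame = base frame: x ahead of the robot, y to its left, z up, the work surface at z = 0. Lengths are in m, angles in rad, forces in N, time in s.
With the tool pointing down it reaches from about 0.425 to 0.875 m from the base axis. Payload 8.4 kg.
Tool frame: the origin (TCP) lies midway between the tips of the shut fingers; the grasp point (between the pads) lies 19 mm behind it (ctrl.tcp_to_grasp is the distance from the TCP to the grasp point, in m); z points along the fingers, y is the line along which they close (so a half turn about z gives the same grasp; the last joint's range is limited). The gripper opens to 87 mm and grips with 3 to 60 N. Pads are 19 mm wide; open, the fingers measure 117 mm over their backs; the gripper's body (75 mm by 190 mm) begins 51 mm behind the grasp point.
Start: joints at [-1.338, 0.333, 0.04, 1.465, -0.013, 1.343, -0.059], TCP at [0.212, 0.615, 0.223] pointing down, gripper open.
Joint ranges: [-2.58, 2.58], [-0.38, 2.09], [-1.3, 1.39], [0.25, 2.4], [-1.5, 4.64], [0.08, 2.09], [-2.65, 2.65]. Speed limits (rad/s): [2.22, 2.22, 2.79, 2.79, 3.14, 3.14, 3.14].

### API

Orientations are given as a unit quaternion [x, y, z, w].
In Python, from rig import ctrl gives the robot as it stands.
- The arm moves only by the tool apply_moves, never from a script. Its arguments are lists of equal length, an entry for each row: "delta_rot": the turn, a rotation vector about the tool's x, y, z normalised to -1 to 1, where 1 is 45 degrees, a list of three; "delta_pos": the shift along the tool's x, y, z normalised to -1 to 1, where 1 is 0.2 m, a list of three; "grip": the opening, from 0 (shut) to 1 (fully open). A call has 1 to 12 rows; each row is the pose to reach, as a shift and turn from the pose commanded when the call began, along the tool's axes at that moment; what a row does not reach only later rows make up. A row lasts 1/8 s, in which the tool goes at most 62.5 mm and 10.7 degrees, less where a joint would pass 70% of its speed; a pose out of reach is approached as far as the arm can. A call with a number of a shift or a turn outside -1 to 1 is refused whole. A call with a gripper value outside its range is refused whole. The fingers move at their own pace and stop on an object; "squeeze" is the grip in N (left out, the last holds). Time passes only in rows, so rows that repeat a pose let the fingers close. It gives the time, the measured TCP pose, the force, the opening and the grip force at its end, in the units of the state.
- ctrl.get_obs(): the state, without advancing time (a new reading comes with each control period).
- ctrl.snapshot(name): name is "scene" or "top"; returns the picture (420x560x3 uint8, red, green, blue); there is no depth.
- ctrl.camera_params(name): a dict with "fx", "fy", "cx", "cy" (pixels), "distortion" ([k1, k2, p1, p2, k3] as OpenCV has them; the pictures are not rectified), "R" (3x3) and "t" (3): a world point X has camera coordinates R X + t. Camera axes: x right, y down, z forward; pixel columns grow to the right and rows downward; lengths in m; the calibration is good to about 2 mm. A picture is of the moment at which its call begins. camera_params takes no time and is no camera call.
- ctrl.hand_in(): hands the job in; it is judged then, once.
Trained networks look in the newest picture that a camera, given by its name, has taken for a name from the list of things; names that differ only in an ending like _2 or _b are one class to them, and where a whole thing is asked for, a point or a joint stands for the part that bears it (a point fixed in the world has none). Each returns a list of dicts, best first, with "conf" (0 to 1); they miss things now and then, are a little off and sometimes report something else, mostly with a low value. They report only what shows in the picture. A call takes as long as a camera call. They do not tell look-alikes from the thing itself.
- ctrl.look_for(camera, label): "bbox" ([left, top, right, bottom] as shares, 0 to 1, of the picture: columns of its width, rows of its height, round what is visible of it).
- ctrl.outline_of(camera, label): "pixels" (420x560 bool, what is visible of it) and "bbox" ([left, top, right, bottom] as shares, 0 to 1, of the picture: columns of its width, rows of its height, round what is visible of it).
The state is a dict: "t": time; "qpos": joint angles; "joint_vel": joint speeds; "effort": joint torques, N m; "eef_pos": TCP position; "orientation": TCP orientation; "wrist_force": force on the tool from outside, world axes, zero at the start; "wrist_torque": the same for the moment, N m; "grip_width": opening from 0.0 (shut) to 1.0 (fully open); "gripper_force": force on a finger pad.
Only numpy, scipy, OpenCV 4.12 (cv2) and the standard library are available. Lean on these libraries where they do the work, as an engineer would, in place of code of your own. Each camera call takes 0.05 s, during which the arm holds its last target. There are 200 camera calls.

## Working session

There is one attempt and no reset: what is moved stays moved. The work goes in short steps, Python scripts to look and compute and a tool call to move; the robot and the scene stay as the last step left them, time stands still between calls to the robot, and variables do not carry over. Pictures are saved under pics/ and viewed, at most 10 in all, crops included, and the job is handed in when it is done.

Besides the shell and the picture viewer there is one more tool, called after "Call:" as name(argument=value, ...), one argument or row to a line, values as JSON. apply_moves: Moves the arm, as the interface text tells. Scaled input: -1 to 1 covers 0.2 m each way for a shift and 45 degrees each way for a turn. Its arguments: {"type":"object","properties":{"delta_rot":{"type":"array","items":{"type":"array","items":{"type":"number","minimum":-1,"maximum":1}}},"delta_pos":{"type":"array","items":{"type":"array","items":{"type":"number","minimum":-1,"maximum":1}}},"grip":{"type":"array","items":{"type":"number"}},"squeeze":{"type":"number"}},"required":["delta_rot","delta_pos","grip"]}

```bash
mkdir -p pics; python3 - <<'E'
from rig import ctrl
import cv2
for n in ("scene","top"):
    im=ctrl.snapshot(n); cv2.imwrite(f"pics/{n}0.png",im[:,:,::-1])
    p=ctrl.camera_params(n); print(n,p)
    for l in ("clip","eye","spare_clip","clip_gate"):
        print(l,[([round(b*s) for b,s in zip(d["bbox"],(560,420,560,420))],round(d["conf"],2)) for d in ctrl.look_for(n,l)])
o=ctrl.get_obs();print(o["t"],o["eef_pos"],o["orientation"],o["grip_width"])
E
```

```text
scene {'fx': 459.30718926005045, 'fy': 459.30718926005045, 'cx': 274.7062286384704, 'cy': 216.35207316440346, 'distortion': array([-0.02024929,  0.        ,  0.        ,  0.        ,  0.        ]), 'R': array([[-0.27664878,  0.96088395,  0.0129413 ],
       [ 0.71405259,  0.21455859, -0.66640341],
       [-0.64311301, -0.17511892, -0.74547905]]), 't': array([ 0.16872137, -0.31181232,  1.28200262])}
clip [([169, 131, 198, 174], 0.84), ([169, 185, 219, 229], 0.76)]
eye [([202, 253, 230, 293], 0.56)]
spare_clip [([386, 246, 417, 285], 0.91)]
clip_gate []
top {'fx': 398.28961242283697, 'fy': 398.28961242283697, 'cx': 277.40619665612917, 'cy': 216.1277824207732, 'distortion': array([-0.05120155,  0.        ,  0.        ,  0.        ,  0.        ]), 'R': array([[-0.0197719 , -0.99959187, -0.02061938],
       [-0.98800713,  0.02269327, -0.15273156],
       [ 0.15313715,  0.01735231, -0.98805258]]), 't': array([-0.01996908,  0.46164263,  0.73580584])}
clip [([401, 258, 457, 318], 0.8), ([359, 178, 391, 251], 0.56)]
eye [([313, 117, 322, 152], 0.71), ([268, 104, 273, 136], 0.51)]
spare_clip [([138, 177, 168, 224], 0.67)]
clip_gate [([401, 263, 414, 271], 0.47)]
0.5 [0.21173995 0.61448667 0.22248172] [ 1.65173813e-01  9.86264470e-01 -8.02194643e-05 -2.01438317e-05] 0.9988101053985459
```

View pics/top0.png

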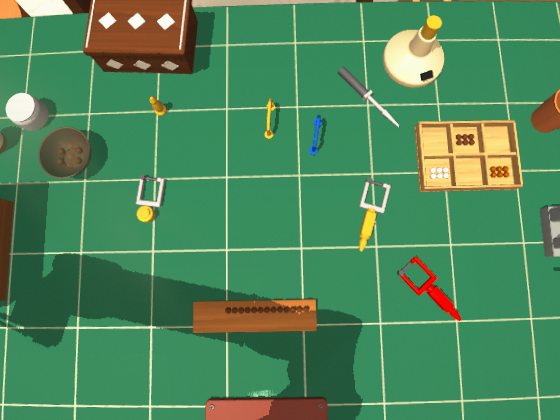

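View pics/scene0.png

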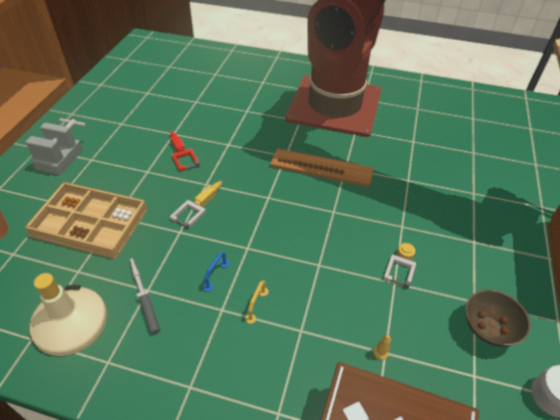

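Top picture. Candidates for the clip: yellow long-headed one (369,215), red one (430,288, look-alike), round-ended spare (149,199). Eyes: brass (269,118), blue one (317,135, look-alike). I choose the yellow clip at (369,215) and the brass eye at (269,118), and check both in one crop.

```bash
python3 - <<'E'
import cv2,numpy as np
t=cv2.imread("pics/top0.png");s=cv2.imread("pics/scene0.png")
def c(im,x,y,w,h,k): return cv2.resize(im[y:y+h,x:x+w],None,fx=k,fy=k,interpolation=cv2.INTER_CUBIC)
a=np.hstack([c(t,345,170,60,90,6),c(t,245,90,70,60,6)[:, :420] if 0 else cv2.copyMakeBorder(c(t,245,90,60,60,6),0,180,0,0,cv2.BORDER_CONSTANT)])
cv2.imwrite("pics/crop1.png",a)
b=np.hstack([c(s,160,170,66,66,6),c(s,220,265,66,66,6)])
cv2.imwrite("pics/crop2.png",b)
E
```

```text
(no output)
```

View pics/crop1.png

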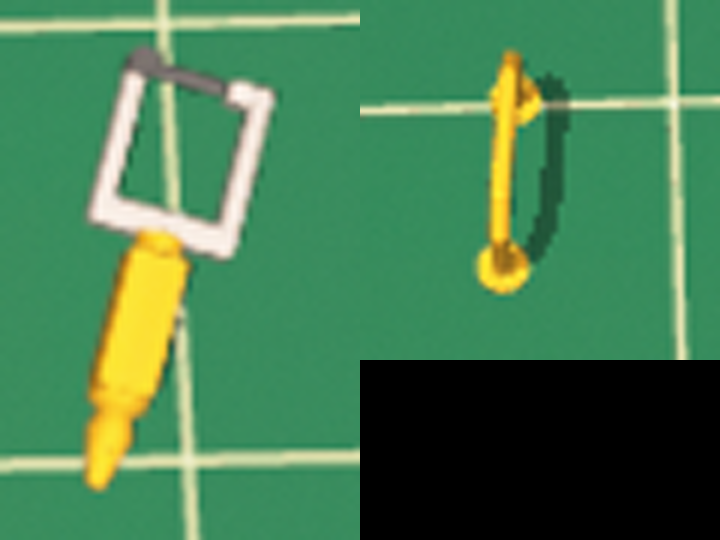

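View pics/crop2.png

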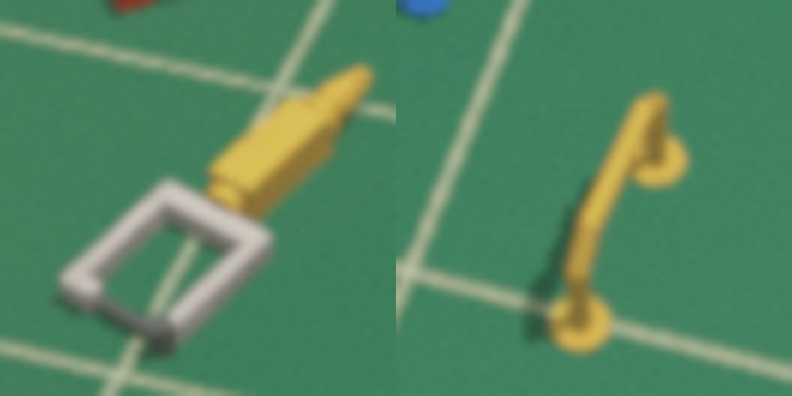

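The crops confirm it: yellow four-sided head with finial, steel hook and dark gate pinned at top (369,179), and a brass arch with its near foot at top (269,134.5) and scene (263.5,292).

```bash
cat > h.py <<'E'
import numpy as np,cv2
from rig import ctrl
from scipy.optimize import least_squares
def proj(n,X):
    p=ctrl.camera_params(n);K=np.array([[p["fx"],0,p["cx"]],[0,p["fy"],p["cy"]],[0,0,1]])
    return cv2.projectPoints(np.atleast_2d(X).astype(float),cv2.Rodrigues(p["R"])[0],p["t"],K,p["distortion"])[0].reshape(-1,2)
def bp(n,px,z):
    p=ctrl.camera_params(n);K=np.array([[p["fx"],0,p["cx"]],[0,p["fy"],p["cy"]],[0,0,1]])
    u=cv2.undistortPoints(np.array([[px]],float),K,p["distortion"])[0,0]
    d=p["R"].T@np.array([*u,1]);c=-p["R"].T@p["t"];return (c+d*(z-c[2])/d[2])
def world(q,P):
    c,s=np.cos(q[2]),np.sin(q[2]);P=np.atleast_2d(P)
    return np.c_[q[0]+c*P[:,0]-s*P[:,1],q[1]+s*P[:,0]+c*P[:,1],P[:,2]]
def fit(obs,q0):
    f=lambda q:np.concatenate([(proj(n,world(q,P))-px).ravel() for n,P,px in obs])
    r=least_squares(f,q0,loss="soft_l1");return r.x,f(r.x).reshape(-1,2)
E
python3 - <<'E'
from h import *
C=np.array([[33,25,12],[33,-25,12],[90,25,12],[90,-25,12],[-57,0,10]])/1e3
T=np.array([[90,215],[228,258],[140,50],[272,95],[97,487]])/6+[345,170]
S=np.array([[270,235],[170,182],[160,345],[62,278],[368,70]])/6+[160,170]
for ob in ([("top",C,T)],[("scene",C,S)],[("top",C,T),("scene",C,S)]):
    q,r=fit(ob,[.55,-.2,0]);print("clip",q.round(4),r.round(1).tolist())
E_=np.array([[0,0,2],[62,0,2]])/1e3
ET=np.array([[269,134.5],[271.2,106.2]]);ES=np.array([[263.5,292],[250.7,318.8]])
for ob in ([("top",E_,ET)],[("scene",E_,ES)],[("top",E_,ET),("scene",E_,ES)]):
    q,r=fit(ob,[.65,0,0]);print("eye",q.round(4),r.round(1).tolist())
print(bp("top",[150,200],.012),bp("top",[317,152],0))
E
```

```text
clip [ 0.4436 -0.2087 -0.3095] [[-0.0, -0.4], [1.2, -0.6], [-1.2, 0.4], [0.8, -0.2], [-0.8, 1.1]]
clip [ 0.4468 -0.2068 -0.3053] [[0.1, 0.6], [-0.9, 0.0], [1.1, -1.2], [-0.5, -0.0], [0.3, 0.3]]
clip [ 0.4447 -0.208  -0.309 ] [[-0.4, -1.0], [0.8, -1.2], [-1.6, -0.1], [0.4, -0.7], [-1.2, 0.6], [-0.1, -0.2], [-1.0, -0.8], [0.8, -2.1], [-0.6, -1.0], [0.2, -0.3]]
eye [ 0.64   -0.0151 -0.0904] [[0.0, -0.3], [-0.0, 0.3]]
eye [ 0.6425 -0.0126 -0.0906] [[0.1, -0.2], [-0.1, 0.2]]
eye [ 0.6412 -0.0138 -0.0883] [[-0.6, -0.8], [-0.7, -0.3], [-0.3, -0.9], [-0.4, -0.6]]
[0.5038211 0.2288383 0.012    ] [ 5.99418534e-01 -1.14093057e-01  1.11022302e-16]
```

```bash
cat >> h.py <<'E'
from scipy.spatial.transform import Rotation as Ro
def down(yaw): # tool x along world yaw, z down
    return Ro.from_euler("z",yaw)*Ro.from_euler("x",np.pi)
def plan(wps,sep=False,start=None):
    """wps (x,y,z,yaw): printed scaled deltas; sep: each its own call"""
    o=ctrl.get_obs() if start is None else None
    p,R=(o["eef_pos"],Ro.from_quat(o["orientation"])) if o else (np.array(start[:3]),down(start[3]))
    for w in wps:
        T=down(w[3]);d=R.inv().apply(np.array(w[:3])-p)/.2;r=(R.inv()*T).as_rotvec()/(np.pi/4)
        print("pos",d.round(3).tolist(),"rot",r.round(3).tolist())
        if sep:p,R=np.array(w[:3]),T
E
python3 - <<'E'
from h import *
y=np.pi-.309
plan([(.37,.47,.2,y),(.5,.29,.2,y),(.53,.08,.2,y),(.47,-.11,.15,y),(.4447,-.208,.06,y),(.4447,-.208,.004,y)],True)
E
```

```text
pos [-0.984, -0.425, 0.112] rot [-0.0, -0.0, -0.029]
pos [-0.893, -0.66, -0.0] rot [0.0, 0.0, 0.0]
pos [-0.462, -0.955, -0.0] rot [0.0, 0.0, 0.0]
pos [-0.003, -0.996, 0.25] rot [0.0, 0.0, 0.0]
pos [-0.029, -0.505, 0.45] rot [0.0, 0.0, 0.0]
pos [0.0, -0.0, 0.28] rot [0.0, 0.0, 0.0]
```

Call:
apply_moves(
  delta_rot=[
    [0, 0, -0.03],
    [0, 0, -0.03],
    [0, 0, -0.03],
    [0, 0, -0.03],
    [0, 0, -0.03],
  ],
  delta_pos=[
    [-0.98, -0.42, 0.11],
    [-0.98, -0.42, 0.11],
    [-0.98, -0.42, 0.11],
    [-0.98, -0.42, 0.11],
    [-0.98, -0.42, 0.11],
  ],
  grip=[1, 1, 1, 1, 1],
)

```text
t: 1.12
eef_pos: [0.3721, 0.469, 0.2006]
orientation: [0.156, 0.988, -0.0, 0.0]
wrist_force: [-0.4, 0.7, -0.0]
grip_width: 0.997
gripper_force: 0.0
```

Call:
apply_moves(
  delta_rot=[
    [0, 0, 0],
    [0, 0, 0],
    [0, 0, 0],
    [0, 0, 0],
    [0, 0, 0],
  ],
  delta_pos=[
    [-0.89, -0.66, 0],
    [-0.89, -0.66, 0],
    [-0.89, -0.66, 0],
    [-0.89, -0.66, 0],
    [-0.89, -0.66, 0],
  ],
  grip=[1, 1, 1, 1, 1],
)

```text
t: 1.75
eef_pos: [0.5006, 0.2897, 0.2008]
orientation: [0.155, 0.988, -0.0, 0.0]
wrist_force: [-1.0, -0.4, 0.0]
grip_width: 0.999
gripper_force: 0.0
```

Call:
apply_moves(
  delta_rot=[
    [0, 0, 0],
    [0, 0, 0],
    [0, 0, 0],
    [0, 0, 0],
    [0, 0, 0],
  ],
  delta_pos=[
    [-0.46, -0.95, 0],
    [-0.46, -0.95, 0],
    [-0.46, -0.95, 0],
    [-0.46, -0.95, 0],
    [-0.46, -0.95, 0],
  ],
  grip=[1, 1, 1, 1, 1],
)

```text
t: 2.38
eef_pos: [0.5293, 0.0826, 0.2008]
orientation: [0.154, 0.988, 0.0, 0.0]
wrist_force: [0.3, 1.3, -0.2]
grip_width: 1.001
gripper_force: 0.0
```

Call:
apply_moves(
  delta_rot=[
    [0, 0, 0],
    [0, 0, 0],
    [0, 0, 0],
    [0, 0, 0],
    [0, 0, 0],
  ],
  delta_pos=[
    [0, -1, 0.25],
    [0, -1, 0.25],
    [0, -1, 0.25],
    [0, -1, 0.25],
    [0, -1, 0.25],
  ],
  grip=[1, 1, 1, 1, 1],
)

```text
t: 3.0
eef_pos: [0.4688, -0.1066, 0.1505]
orientation: [0.153, 0.988, 0.0, -0.0]
wrist_force: [0.4, 0.6, -0.1]
grip_width: 1.002
gripper_force: 0.0
```

```bash
python3 - <<'E'
from h import *
y=np.pi-.309
plan([(.4447,-.208,.06,y),(.4447,-.208,.004,y)])
E
```

```text
pos [-0.039, -0.52, 0.452] rot [0.001, -0.0, 0.002]
pos [-0.039, -0.52, 0.732] rot [0.001, -0.0, 0.002]
```

Call:
apply_moves(
  delta_rot=[
    [0, 0, 0],
    [0, 0, 0],
    [0, 0, 0],
    [0, 0, 0],
    [0, 0, 0],
    [0, 0, 0],
    [0, 0, 0],
    [0, 0, 0],
    [0, 0, 0],
    [0, 0, 0],
    [0, 0, 0],
    [0, 0, 0],
  ],
  delta_pos=[
    [-0.04, -0.52, 0.3],
    [-0.04, -0.52, 0.45],
    [-0.04, -0.52, 0.45],
    [-0.04, -0.52, 0.6],
    [-0.04, -0.52, 0.7],
    [-0.04, -0.52, 0.73],
    [-0.04, -0.52, 0.73],
    [-0.04, -0.52, 0.73],
    [-0.04, -0.52, 0.73],
    [-0.04, -0.52, 0.73],
    [-0.04, -0.52, 0.73],
    [-0.04, -0.52, 0.73],
  ],
  grip=[1, 1, 1, 1, 1, 1, 1, 0, 0, 0, 0, 0],
  squeeze=30,
)

```text
t: 4.5
eef_pos: [0.4447, -0.2096, 0.0046]
orientation: [0.154, 0.988, 0.0, 0.0]
wrist_force: [0.7, 0.6, 0.2]
grip_width: 0.518
gripper_force: 0.0
```

Call:
apply_moves(
  delta_rot=[
    [0, 0, 0],
    [0, 0, 0],
    [0, 0, 0],
    [0, 0, 0],
    [0, 0, 0],
  ],
  delta_pos=[
    [0, 0, 0],
    [0, 0, 0],
    [0, 0, 0],
    [0, 0, -0.1],
    [0, 0, -0.1],
  ],
  grip=[0, 0, 0, 0, 0],
  squeeze=30,
)

```text
t: 5.12
eef_pos: [0.4453, -0.2098, 0.0252]
orientation: [0.153, 0.988, -0.0, 0.001]
wrist_force: [0.7, -1.1, -2.0]
grip_width: 0.226
gripper_force: 30.0
```

```bash
python3 - <<'E'
from h import *
a=-.0895;e=np.array([.6412,-.0138])
def o(x,y=.002): return e-np.array([np.cos(a)*x-np.sin(a)*y,np.sin(a)*x+np.cos(a)*y])
plan([(*o(.12),.09,np.pi+a),(*o(.12),.006,np.pi+a)])
print(o(.12),o(.047))
E
```

```text
pos [-0.053, 1.091, -0.323] rot [0.0, 0.002, -0.278]
pos [-0.052, 1.091, 0.097] rot [0.0, 0.002, -0.278]
[ 0.52150153 -0.00506633] [ 0.59420935 -0.01159111]
```

Call:
apply_moves(
  delta_rot=[
    [0, 0, 0],
    [0, 0, -0.1],
    [0, 0, -0.2],
    [0, 0, -0.28],
    [0, 0, -0.28],
    [0, 0, -0.28],
    [0, 0, -0.28],
    [0, 0, -0.28],
  ],
  delta_pos=[
    [0, 0, -0.32],
    [0.0, 0.15, -0.32],
    [-0.01, 0.3, -0.32],
    [-0.03, 0.5, -0.32],
    [-0.04, 0.7, -0.32],
    [-0.05, 0.9, -0.32],
    [-0.05, 1, -0.32],
    [-0.05, 1, -0.32],
  ],
  grip=[0, 0, 0, 0, 0, 0, 0, 0],
)

```text
t: 6.12
eef_pos: [0.5143, -0.0202, 0.0872]
orientation: [0.042, 0.999, -0.0, -0.001]
wrist_force: [0.7, -0.7, -2.9]
grip_width: 0.228
gripper_force: 30.0
```

```bash
python3 - <<'E'
from h import *
a=-.0895;e=np.array([.6412,-.0138])
def o(x,y=.002): return e-np.array([np.cos(a)*x-np.sin(a)*y,np.sin(a)*x+np.cos(a)*y])
print(ctrl.get_obs()["grip_width"])
plan([(*o(.12),.05,np.pi+a),(*o(.12),.006,np.pi+a)])
E
```

```text
0.22842608095473732
pos [-0.03, 0.078, 0.186] rot [-0.001, -0.003, 0.007]
pos [-0.03, 0.079, 0.406] rot [-0.001, -0.003, 0.007]
```

Call:
apply_moves(
  delta_rot=[
    [0, 0, 0.01],
    [0, 0, 0.01],
    [0, 0, 0.01],
    [0, 0, 0.01],
    [0, 0, 0.01],
    [0, 0, 0.01],
  ],
  delta_pos=[
    [-0.03, 0.08, 0.1],
    [-0.03, 0.08, 0.2],
    [-0.03, 0.08, 0.3],
    [-0.03, 0.08, 0.38],
    [-0.03, 0.08, 0.4],
    [-0.03, 0.08, 0.4],
  ],
  grip=[0, 0, 0, 0, 0, 0],
)

```text
t: 6.88
eef_pos: [0.5222, -0.0071, 0.0086]
orientation: [0.048, 0.999, -0.0, -0.0]
wrist_force: [-0.3, 0.8, -3.3]
grip_width: 0.227
gripper_force: 30.0
```

```bash
python3 - <<'E'
from h import *
ims=[ctrl.snapshot("top"),ctrl.snapshot("scene")]
o=ctrl.get_obs();print(o["eef_pos"],o["orientation"],o["wrist_force"])
def c(im,x,y,w,h,k): return cv2.resize(im[y:y+h,x:x+w,::-1],None,fx=k,fy=k,interpolation=cv2.INTER_CUBIC)
cv2.imwrite("pics/c3.png",np.hstack([c(ims[0],235,95,65,90,6),c(ims[1],220,235,65,90,6)]))
E
```

```text
[ 0.52273053 -0.00676282  0.00918886] [4.81477795e-02 9.98840108e-01 9.70473811e-05 4.69259081e-04] [-0.42677341  0.42140945 -2.29787809]
```

View pics/c3.png

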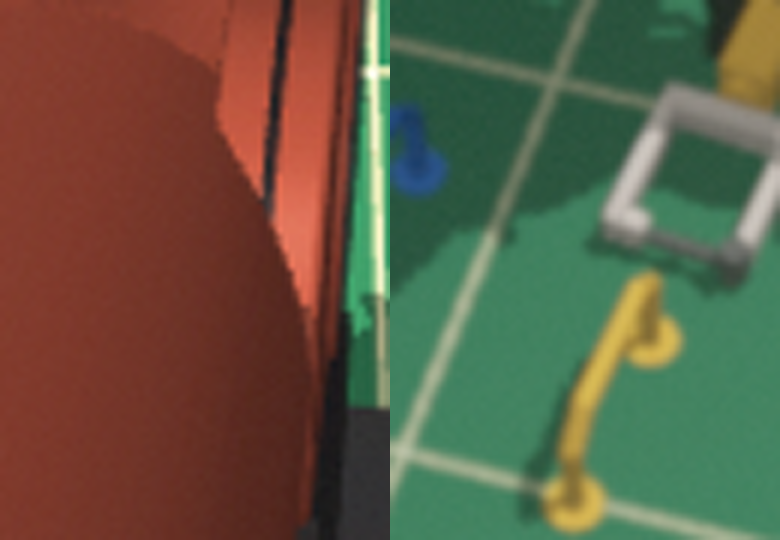

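Scene crop: hook just in front of the brass near foot (full picture about (263,292)). Nose is at (256,272) and pin at (278,277). The top camera is blocked by the arm. I measure the hook in the scene picture.

```bash
python3 - <<'E'
from h import *
f=lambda L:np.array(L)/6+[220-65,235]
lift=.005
C=np.array([[33,-25,12],[90,-25,12],[40,-18,12],[90,25,12]])/1e3+[0,0,lift]
q,r=fit([("scene",C[[0,1,3]],f([[670,83],[604,217],[745,246]]))],[.52,0,-.09]);print(q,r.round(1).tolist())
eb=fit([("scene",np.array([[0,0,2],[62,0,2]])/1e3,f([[651,340],[574,502]]))],[.64,0,0]);e=eb[0];print(e)
c,s=np.cos(q[2]),np.sin(q[2]);d=e[:2]-q[:2];print("eye in clip",c*d[0]+s*d[1],-s*d[0]+c*d[1],"yaw diff",e[2]-q[2])
E
```

```text
[ 0.52201646 -0.00677032 -0.0789    ] [[-0.4, -0.4], [-0.2, -0.8], [0.7, 2.1]]
[ 0.64204475 -0.01281031 -0.08951898]
eye in clip 0.12013094123633125 0.003439213067261951 yaw diff -0.010618971727794746
```

```bash
python3 - <<'E'
from h import *
a=-.0895;e=np.array([.6417,-.0133])
def o(x,y=.002): return e-np.array([np.cos(a)*x-np.sin(a)*y,np.sin(a)*x+np.cos(a)*y])
plan([(*o(x),.0055,np.pi+a) for x in (.12,.1,.08,.06,.047)])
E
```

```text
pos [0.005, 0.011, 0.018] rot [0.0, 0.001, -0.009]
pos [-0.095, 0.011, 0.019] rot [0.0, 0.001, -0.009]
pos [-0.195, 0.012, 0.019] rot [0.0, 0.001, -0.009]
pos [-0.295, 0.013, 0.019] rot [0.0, 0.001, -0.009]
pos [-0.36, 0.013, 0.019] rot [0.0, 0.001, -0.009]
```

Call:
apply_moves(
  delta_rot=[
    [0, 0, -0.01],
    [0, 0, -0.01],
    [0, 0, -0.01],
    [0, 0, -0.01],
  ],
  delta_pos=[
    [0, 0.01, 0.01],
    [-0.05, 0.01, 0.02],
    [-0.08, 0.01, 0.02],
    [-0.08, 0.01, 0.02],
  ],
  grip=[0, 0, 0, 0],
)

```text
t: 7.48
eef_pos: [0.5391, -0.0064, 0.0046]
orientation: [0.044, 0.999, -0.0, 0.0]
wrist_force: [1.6, -0.2, -2.1]
grip_width: 0.227
gripper_force: 30.0
```

```bash
python3 - <<'E'
from h import *
a=-.0895;e=np.array([.6417,-.0133])
def o(x,y=.002): return e-np.array([np.cos(a)*x-np.sin(a)*y,np.sin(a)*x+np.cos(a)*y])
plan([(*o(x),.005,np.pi+a) for x in (.1,.08,.06,.047)])
E
```

```text
pos [-0.014, 0.001, -0.002] rot [-0.0, 0.001, 0.001]
pos [-0.114, 0.001, -0.002] rot [-0.0, 0.001, 0.001]
pos [-0.214, 0.001, -0.002] rot [-0.0, 0.001, 0.001]
pos [-0.279, 0.001, -0.002] rot [-0.0, 0.001, 0.001]
```

Call:
apply_moves(
  delta_rot=[
    [0, 0, 0],
    [0, 0, 0],
    [0, 0, 0],
    [0, 0, 0],
    [0, 0, 0],
    [0, 0, 0],
    [0, 0, 0],
    [0, 0, 0],
  ],
  delta_pos=[
    [-0.04, 0, 0],
    [-0.08, 0, 0],
    [-0.12, 0, 0],
    [-0.16, 0, 0],
    [-0.2, 0, 0],
    [-0.23, 0, 0],
    [-0.25, 0, 0],
    [-0.25, 0, 0],
  ],
  grip=[0, 0, 0, 0, 0, 0, 0, 0],
)

```text
t: 8.48
eef_pos: [0.5887, -0.0108, 0.0046]
orientation: [0.044, 0.999, -0.0, 0.0]
wrist_force: [0.1, -0.1, -1.0]
grip_width: 0.225
gripper_force: 30.0
```

Call:
apply_moves(
  delta_rot=[
    [0, 0, 0],
    [0, 0, 0],
    [0, 0, 0],
  ],
  delta_pos=[
    [-0.015, 0, 0],
    [-0.03, 0, 0],
    [-0.03, 0, 0],
  ],
  grip=[0, 0, 0],
)

```text
t: 8.85
eef_pos: [0.5945, -0.0112, 0.0046]
orientation: [0.044, 0.999, -0.0, 0.0]
wrist_force: [-1.9, 0.6, 0.7]
grip_width: 0.229
gripper_force: 30.0
```

```bash
python3 - <<'E'
from h import *
im=ctrl.snapshot("scene")
o=ctrl.get_obs();print(o["eef_pos"],o["orientation"],o["wrist_force"])
cv2.imwrite("pics/c4.png",cv2.resize(im[245:335,225:325,::-1],None,fx=6,fy=6,interpolation=cv2.INTER_CUBIC))
E
```

```text
[ 0.59446756 -0.01120577  0.00459386] [ 4.41970125e-02  9.99022768e-01 -6.90014051e-05  3.58668249e-04] [-0.53436815  0.24484672  0.2093681 ]
```

View pics/c4.png

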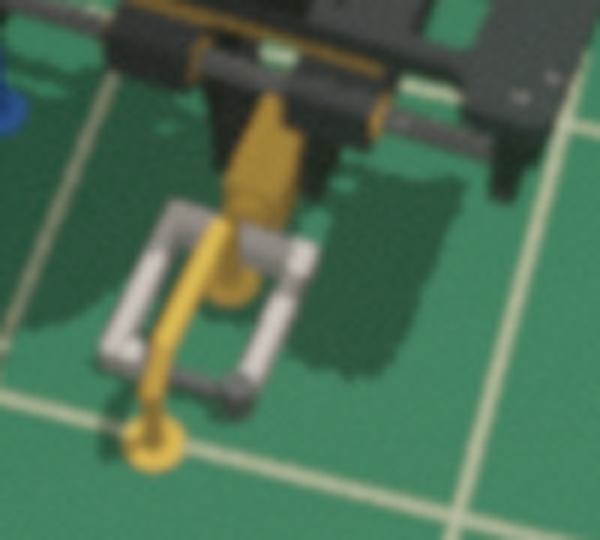

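The upright stands inside the hook (crop (230,285)) and the dark gate lies straight across the mouth (130,360)–(240,395), so it is shut. I release and retreat.

Call:
apply_moves(
  delta_rot=[
    [0, 0, 0],
    [0, 0, 0],
    [0, 0, 0],
    [0, 0, 0],
    [0, 0, 0],
    [0, 0, 0],
    [0, 0, 0],
    [0, 0, 0],
    [0, 0, 0],
    [0, 0, 0],
  ],
  delta_pos=[
    [0, 0, 0],
    [0, 0, 0],
    [0, 0, 0],
    [0, 0, 0],
    [0, 0, -0.1],
    [0, 0, -0.3],
    [0, 0, -0.6],
    [0.4, 0, -0.7],
    [0.7, 0, -0.7],
    [0.7, 0, -0.7],
  ],
  grip=[0.6, 0.6, 0.6, 0.6, 0.6, 0.6, 0.6, 0.6, 0.6, 0.6],
)

```text
t: 10.15
eef_pos: [0.452, 0.0013, 0.1459]
orientation: [0.044, 0.999, 0.001, 0.0]
wrist_force: [0.3, 0.1, 0.7]
grip_width: 0.6
gripper_force: 0.0
```

```bash
python3 - <<'E'
from h import *
im=ctrl.snapshot("scene")
o=ctrl.get_obs();print(o["t"],o["eef_pos"],o["grip_width"],o["wrist_force"])
cv2.imwrite("pics/c5.png",cv2.resize(im[245:335,225:325,::-1],None,fx=6,fy=6,interpolation=cv2.INTER_CUBIC))
E
```

```text
10.2 [0.45165415 0.00137719 0.1459546 ] 0.6045722969459502 [-0.23598496 -0.5451012  -1.08253429]
```

View pics/c5.png

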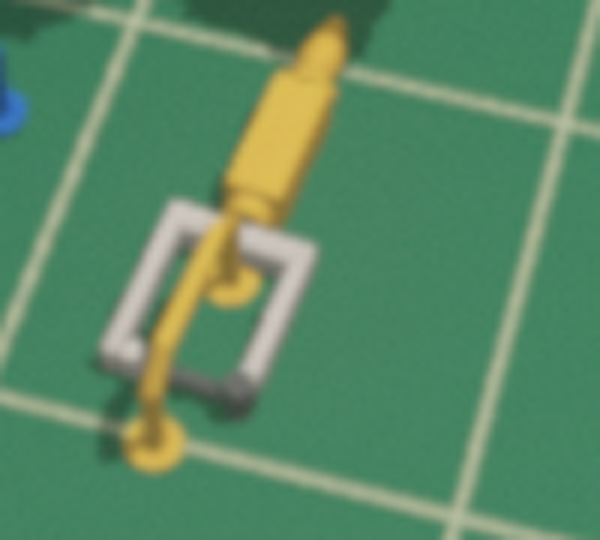

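The clip lies flat, with the upright inside at crop (230,285), the gate shut at (200,383), and the gripper clear of it.

```bash
python3 -c "
from rig import ctrl
print(ctrl.hand_in())"
```

```text
the job is handed in; nothing more can be done
None
```

The brass-headed clip is on the near upright of the brass eye, with the gate shut and the clip flat on the shelf in the last picture; the arm stayed clear of the round-ended clip, and I handed the job in at about 10 s (no verdict was returned).

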